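# Close the wine jars with their matching lids

## Task

Take the blue and the yellow lid off the sloping drying rack and close the open jar of the same colour with each: turn the lid until the slot in its plug drops over the brass bar in the jar's mouth, and press gently until its flange sits flush on the rim. Keep the jars upright on the table, and leave the green lid, the white jar, the finished jars and the painter's things where they are.

Things in the scene. Friction and masses are not known exactly. Their poses are not given: they have to be found in the camera images.
- jar_blue: Red wine jar, open, standing loose, 0.5 kg: 84 mm across its belly, 115 mm tall, shoulder and neck blue; neck 60 mm outside, 49 mm inside. Origin: centre of its underside, z up.
- jar_yellow: Red wine jar, open, standing loose, 0.5 kg: 84 mm across its belly, 115 mm tall, shoulder and neck yellow; neck 60 mm outside, 49 mm inside. Origin: centre of its underside, z up.
- jar_blue_rim (a point): Centre of the blue jar's mouth in the plane of its flat rim. Inside, a fixed brass bar crosses the mouth on its centre: 6 mm wide, 42 mm long, flat top 3 mm below the rim. Its direction is up to 43 degrees either way from the jar's y, not in any pose: see it or feel for it. Lid home: slot over the bar, flange on the rim, lid origin here; else the plug rests on the bar, 7 mm up.
- jar_yellow_rim (a point): Centre of the yellow jar's mouth in the plane of its flat rim. Inside, a fixed brass bar crosses the mouth on its centre: 6 mm wide, 42 mm long, flat top 3 mm below the rim. Its direction is up to 43 degrees either way from the jar's y, not in any pose: see it or feel for it. Lid home: slot over the bar, flange on the rim, lid origin here; else the plug rests on the bar, 7 mm up.
- jar_white: Red wine jar, open, standing loose, 0.5 kg: 84 mm across its belly, 115 mm tall, shoulder and neck white; neck 60 mm outside, 49 mm inside. Origin: centre of its underside, z up. No lid for it is here: leave it alone.
- lid_blue: Blue lid, 60 g: flange 64 mm across, 5 mm thick; above it a round grip cap 42 mm across (top 35 mm above the origin); below it a cork plug 38 mm across, 10 mm long, cut right through by a 12 mm wide slot along the lid's y. Origin: centre of the flange's underside; z out through the cap. At first on the rack, z leaning 35 degrees to the rack's low edge, y along the rack's y.
- lid_yellow: Yellow lid, 60 g: flange 64 mm across, 5 mm thick; above it a round grip cap 42 mm across (top 35 mm above the origin); below it a cork plug 38 mm across, 10 mm long, cut right through by a 12 mm wide slot along the lid's y. Origin: centre of the flange's underside; z out through the cap. At first on the rack, z leaning 35 degrees to the rack's low edge, y along the rack's y.
- lid_green: Green lid, 60 g: flange 64 mm across, 5 mm thick; above it a round grip cap 42 mm across (top 35 mm above the origin); below it a cork plug 38 mm across, 10 mm long, cut right through by a 12 mm wide slot along the lid's y. Origin: centre of the flange's underside; z out through the cap. At first on the rack, z leaning 35 degrees to the rack's low edge, y along the rack's y. Leave it on the rack.
- rack: Fixed wooden drying rack: two slats 29 mm wide, 325 mm long and 12 mm thick, along its y, sloping at 35 degrees, low edge (37 mm high) towards its -x, the robot; high edge 95 mm. The lids' plugs stand in the 42 mm slot between the slats, lids 105 mm apart along its y, in any order. Origin: on the table about under the slot's middle.
- done_a: Finished closed jar, red with green neck and cap, 84 mm wide, 150 mm tall, at the back. Leave alone. Origin under its base.
- done_b: Finished closed jar, red with white neck and cap, 84 mm wide, 150 mm tall, at the back. Leave alone. Origin under its base.
- paint: Small closed green paint jar, 56 mm wide, 60 mm tall. Leave alone. Origin under its base.
- varnish: Amber varnish bottle, 60 mm wide, 130 mm tall. Leave alone. Origin under its base.
- brush: Paint brush 170 mm long, lying flat. Leave alone.
Things that resemble listed ones, but are neither listed nor needed, are in the scene too. What is shaped like the lid_yellow but black or pink is not meant.

How it is judged:
At the end, for the whole second after the job is handed in: Each lid on the jar of its colour: centred within 7 mm, level within 4 degrees, flange within 2 mm of the rim, at rest, jars upright on the table. Moved less than: green lid 15 mm, brush 40 mm, white jar, finished jars, paint, varnish 30 mm (z of lid_blue in the frame of jar_blue between 0.112 and 0.1172 m and horizontal distance between lid_blue and jar_blue_rim below 0.007 m and angle between each of lid_blue, jar_blue, lid_yellow, jar_yellow's own z axis and vertical below 0.07 rad and height (world z) of each of jar_blue, jar_yellow below 0.01 m and linear speed of each of lid_blue, jar_blue, lid_yellow, jar_yellow below 0.02 m/s and z of lid_yellow in the frame of jar_yellow between 0.112 and 0.1172 m and horizontal distance between lid_yellow and jar_yellow_rim below 0.007 m and distance of lid_green from where it was at the start of the episode below 0.015 m and distance of each of jar_white, done_a, done_b, paint, varnish from where it was at the start of the episode below 0.03 m and distance of brush from where it was at the start of the episode below 0.04 m); the robot touches nothing.
It fails at once if a lid is pressed on its jar with more than 90 N (contact force between lid_blue and jar_blue above 90 N or contact force between lid_yellow and jar_yellow above 90 N).
It fails at once if an open jar is tipped by more than 30 degrees (angle between any of jar_blue, jar_yellow, jar_white's own z axis and vertical above 0.52 rad).
It fails at once if something to be left alone is moved: the green lid by more than 15 mm, the brush 40 mm, the white jar, a finished jar, the paint or the varnish 30 mm (distance of lid_green from where it was at the start of the episode above 0.015 m or distance of any of jar_white, done_a, done_b, paint, varnish from where it was at the start of the episode above 0.03 m or distance of brush from where it was at the start of the episode above 0.04 m).
It also fails if it takes over 72 s, if anything falls off the work surface, if the arm or the gripper's body presses on something with over 40 N, if the wrist force passes 120 N, or if a joint passes its speed limit or range.

## Robot

A 6-joint arm with a two-finger parallel gripper is mounted at the origin on the work surface. World frame = base frame: x ahead of the robot, y to its left, z up, the work surface at z = 0. Lengths are in m, angles in rad, forces in N, time in s.
With the tool pointing down it reaches from about 0.35 to 0.775 m from the base axis. Payload 7.3 kg.
Tool frame: the origin (TCP) lies midway between the tips of the shut fingers; the grasp point (between the pads) lies 19 mm behind it (tcp_to_grasp is the distance from the TCP to the grasp point, in m); z points along the fingers, y is the line along which they close (so a half turn about z gives the same grasp; the last joint's range is limited). The gripper opens to 92 mm and grips with 3 to 60 N. Pads are 19 mm wide; open, the fingers measure 130 mm over their backs; the gripper's body (75 mm by 190 mm) begins 47 mm behind the grasp point.
Start: joints at [-1.404, 0.342, 1.524, -0, 1.275, -0.146], TCP at [0.162, -0.5, 0.227] pointing down, gripper open.
Joint ranges: [-2.53, 2.53], [-0.77, 2.02], [0.04, 2.7], [-1, 4.14], [0.28, 2.66], [-3.11, 3.11]. Speed limits (rad/s): [2.57, 2.57, 3.14, 3.14, 3.14, 3.14].

## Interface

Orientations are given as [roll, pitch, yaw] about the fixed x, y, z axes, in that order (R = Rz(yaw) Ry(pitch) Rx(roll)).
In Python, from cell import observe, read_camera, calibration, hand_in, tcp_to_grasp gives the robot as it stands.
- The arm moves only by the tool send_rows, never from a script. Its argument "targets" is a list of rows, each a list of 5 numbers: the opening, from 0 (shut) to 1 (fully open), then the shift along the world's x, y, z in m, then the turn about the world's z in rad. A call has 1 to 5 rows; each row shifts and turns the commanded pose from where the row before left it; what a row does not reach is not made up. A row lasts 1/10 s, in which the tool goes at most 50 mm and 8.59 degrees, less where a joint would pass 70% of its speed; a pose out of reach is approached as far as the arm can. A call is refused whole if a number of a shift passes 0.05 or a number of a turn 0.15, either way. A call with a gripper value outside its range is refused whole. The fingers move at their own pace and stop on an object; "grip_force" is the grip in N (left out, the last holds). Time passes only in rows, so rows that do not move let the fingers close. It gives the time, the measured TCP pose, the force, the opening and the grip force at its end, in the units of the state.
- observe(): the state, without advancing time (a new reading comes with each control period).
- read_camera(name): name is "scene" or "top" or "wrist"; returns (picture, depth): 420x560x3 uint8, red, green, blue; 420x560 float32, m along the optical axis (not along the pixel's ray), 0 where there is no reading.
- calibration(name): a dict with "intrinsics" (3x3 intrinsics, pixels), "world_to_cam" (4x4, takes a point from world to camera coordinates); the wrist camera has in their place "hand_eye" (4x4, takes a point from camera to tool coordinates, whose origin is the TCP and whose axes are the flange's). Camera axes: x right, y up, looking along -z (the intrinsics and any distortion apply to the point x, -y, -z); pixel columns grow to the right and rows downward; lengths in m; the calibration is good to about 2 mm. A picture is of the moment at which its call begins: read the wrist's pose just before it. calibration takes no time and is no camera call.
- hand_in(): hands the job in; it is judged then, once.
The state is a dict: "time": time; "qpos": joint angles; "qvel": joint speeds; "joint_efforts": joint torques, N m; "tool_pos": TCP position; "tool_rot": TCP orientation; "contact_force": force on the tool from outside, world axes, zero at the start; "torque": the same for the moment, N m; "opening": finger opening in m; "grip_force": force on a finger pad.
Only numpy, scipy, OpenCV 4.12 (cv2) and the standard library are available. Lean on these libraries where they do the work, as an engineer would, in place of code of your own. Each camera call takes 0.05 s, during which the arm holds its last target. There are 200 camera calls.

## Working session

There is one attempt and no reset: what is moved stays moved. The work goes in short steps, Python scripts to look and compute and a tool call to move; the robot and the scene stay as the last step left them, time stands still between calls to the robot, and variables do not carry over. Pictures are saved under pics/ and viewed, at most 10 in all, crops included, and the job is handed in when it is done.

Besides the shell and the picture viewer there is one more tool, called after "Emit:" by a JSON object that holds its "fn" and its "kwargs", one argument or row to a line. send_rows: Moves the arm, as the interface text tells. Its arguments: {"type":"object","properties":{"targets":{"type":"array","items":{"type":"array","items":{"type":"number"}}},"grip_force":{"type":"number"}},"required":["targets"]}

```bash
mkdir -p pics; ls; cat > h.py <<'E'
import numpy as np,cv2
from cell import *
from scipy.spatial.transform import Rotation as R
def w2c(n):
    c=calibration(n);K=np.array(c["intrinsics"])
    if "world_to_cam" in c: return K,np.array(c["world_to_cam"]),c
    s=observe();T=np.eye(4);T[:3,:3]=R.from_euler('xyz',s["tool_rot"]).as_matrix();T[:3,3]=s["tool_pos"]
    return K,np.linalg.inv(T@np.array(c["hand_eye"])),c
def cloud(K,W,d):
    v,u=np.indices(d.shape)
    x=(u-K[0,2])/K[0,0]*d;y=(v-K[1,2])/K[1,1]*d
    P=np.stack([x,-y,-d,np.ones_like(d)],-1)
    return (P@np.linalg.inv(W).T)[...,:3]
def grab(n,f=None):
    K,W,c=w2c(n);p,d=read_camera(n)
    if f: cv2.imwrite(f,p[...,::-1]);np.savez(f[:-4],p=p,d=d,K=K,W=W)
    return p,d,K,W
def ray(K,W,u,v,z):
    Wi=np.linalg.inv(W);dr=Wi[:3,:3]@np.array([(u-K[0,2])/K[0,0],-(v-K[1,2])/K[1,1],-1]);o=Wi[:3,3]
    return o+dr*(z-o[2])/dr[2]
E
python3 - <<'E'
from h import *
print(observe(),tcp_to_grasp)
for n in("scene","top","wrist"):
    c=calibration(n);print(n,{k:np.round(v,4).tolist() if not isinstance(v,str) else v for k,v in c.items()})
    if n!="wrist":grab(n,f"pics/{n}0.png")
E
```

```text
pics
{'time': 0.0, 'qpos': array([-1.40395830e+00,  3.42728252e-01,  1.52500277e+00, -1.53099173e-05,
        1.27539121e+00, -1.45977987e-01]), 'qvel': array([-0.00126677,  0.00043521,  0.00043562,  0.00052826, -0.00071251,
       -0.00153645]), 'joint_efforts': array([ 2.86857801e-03, -4.31238019e+01, -2.44221675e+01,  7.20128207e-02,
        5.58935059e-02, -1.22473562e-04]), 'tool_pos': array([ 0.16152377, -0.49911529,  0.22604706]), 'tool_rot': array([-3.14007722e+00, -2.08007582e-04,  3.12820323e-01]), 'contact_force': array([-0.31627827, -0.1635119 ,  0.18429609]), 'torque': array([ 0.00253894,  0.00010061, -0.02722401]), 'grip_force': 0.0, 'opening': 0.09152518552832482} 0.0188
scene {'intrinsics': [[495.9561, 0.0, 280.1141], [0.0, 495.9561, 207.891], [0.0, 0.0, 1.0]], 'world_to_cam': [[-0.8696, 0.4937, -0.0061, 0.4901], [-0.2904, -0.5015, 0.815, 0.0728], [0.3993, 0.7105, 0.5794, -1.5143], [0.0, 0.0, 0.0, 1.0]]}
top {'intrinsics': [[451.8759, 0.0, 280.3163], [0.0, 451.8759, 213.5064], [0.0, 0.0, 1.0]], 'world_to_cam': [[-0.0011, -0.9999, 0.0162, -0.0523], [0.9957, 0.0004, 0.0922, -0.5553], [-0.0922, 0.0163, 0.9956, -1.4108], [0.0, 0.0, 0.0, 1.0]]}
wrist {'intrinsics': [[338.5614, 0.0, 273.7588], [0.0, 338.5614, 206.4838], [0.0, 0.0, 1.0]], 'hand_eye': [[-0.0001, 0.9542, 0.2992, 0.0809], [1.0, 0.0007, -0.0017, 0.0005], [-0.0019, 0.2992, -0.9542, -0.1582], [0.0, 0.0, 0.0, 1.0]]}
```

View pics/top0.png

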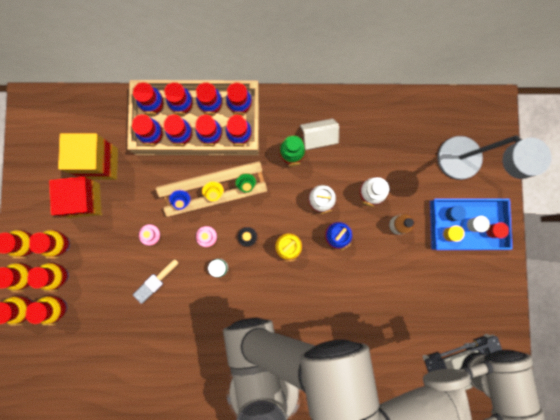

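View pics/scene0.png

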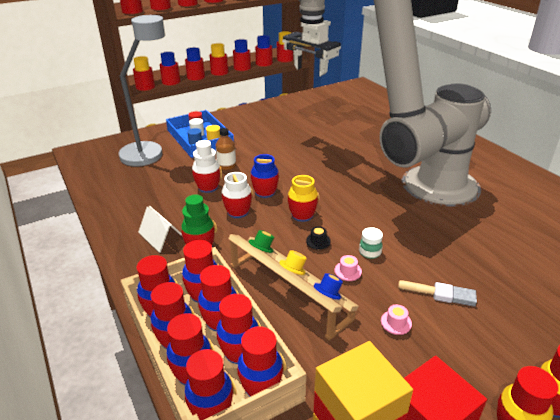

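Top view: the rack lids are blue (180,200), yellow (213,190) and green (246,183). The open jars are yellow (288,246), blue (340,235) and white (322,198).

Could be mistaken for the targets:
- **Lids:** pink (150,235) and (206,237), black (247,237), and the crate and foreground jars' caps.
- **Yellow or blue objects:** the yellow box (80,155) and the small pots in the blue tray (455,233).
- **White objects:** done_b (375,189).

I choose the rack lids and the two open-mouthed jars.

```bash
cat > m.py <<'E'
from h import *
def load(n): z=np.load(f"pics/{n}.npz");return z["p"],z["d"],z["K"],z["W"]
def mask(p,c):
    h=cv2.cvtColor(p,cv2.COLOR_RGB2HSV)
    r={"blue":((108,120,50),(128,255,255)),"yellow":((21,130,90),(32,255,255)),"green":((45,120,30),(75,255,255))}[c]
    return cv2.inRange(h,*r)
def blobs(p,c,amin=15):
    n,l,s,ce=cv2.connectedComponentsWithStats(mask(p,c));return [(ce[i],s[i,4],l==i) for i in range(1,n) if s[i,4]>=amin]
E
python3 - <<'E'
from m import *
for n in("top0","scene0"):
    p,d,K,W=load(n);C=cloud(K,W,d)
    for c in("blue","yellow","green"):
        for ce,a,m in blobs(p,c):
            q=C[m&(d>0)]
            if len(q)==0: continue
            mx=np.median(q,0)
            if .3<mx[0]<.75 and -.3<mx[1]<.4:print(n,c,ce.round(),a,mx.round(3),"z98",np.percentile(q[:,2],[5,95]).round(3))
E
```

```text
top0 blue [179. 197.] 224 [0.6   0.255 0.083] z98 [0.062 0.103]
top0 blue [339. 235.] 419 [ 0.484 -0.226  0.091] z98 [0.078 0.116]
top0 yellow [213. 191.] 354 [0.62  0.155 0.084] z98 [0.045 0.102]
top0 yellow [246. 187.] 50 [0.631 0.051 0.092] z98 [0.087 0.103]
top0 yellow [179. 204.] 19 [0.578 0.255 0.092] z98 [0.088 0.099]
top0 yellow [246. 236.] 44 [0.483 0.055 0.045] z98 [0.041 0.049]
top0 yellow [288. 246.] 505 [ 0.451 -0.075  0.091] z98 [0.076 0.116]
top0 green [292. 148.] 501 [ 0.742 -0.087  0.119] z98 [0.078 0.152]
top0 green [245. 181.] 211 [0.652 0.059 0.083] z98 [0.064 0.104]
scene0 blue [264. 167.] 439 [ 0.495 -0.209  0.094] z98 [0.075 0.116]
scene0 blue [329. 287.] 418 [0.598 0.271 0.086] z98 [0.071 0.102]
scene0 yellow [303. 189.] 561 [ 0.459 -0.058  0.098] z98 [0.075 0.116]
scene0 yellow [318. 230.] 26 [0.481 0.052 0.046] z98 [0.043 0.048]
scene0 yellow [266. 233.] 27 [0.633 0.054 0.097] z98 [0.087 0.104]
scene0 yellow [294. 262.] 413 [0.622 0.169 0.087] z98 [0.068 0.102]
scene0 yellow [348. 260.] 32 [0.482 0.185 0.046] z98 [0.044 0.048]
scene0 yellow [398. 311.] 54 [0.489 0.366 0.046] z98 [0.044 0.049]
scene0 green [262. 242.] 315 [0.649 0.069 0.086] z98 [0.068 0.102]
```

Emit:
{"fn": "send_rows", "kwargs": {
  "targets": [
    [0.75, 0.04, 0.045, 0.02, -0.055],
    [0.75, 0.04, 0.045, 0, 0],
    [0.75, 0.04, 0.045, 0, 0],
    [0.75, 0.04, 0.045, 0, 0],
    [0.75, 0.04, 0.045, 0, 0]
  ]
}}

```text
time: 0.6
tool_pos: [0.3268, -0.3128, 0.2424]
tool_rot: [-3.141, 0.0, 0.257]
contact_force: [0.2, -0.7, 0.7]
opening: 0.0689
grip_force: 0.0
```

Emit:
{"fn": "send_rows", "kwargs": {
  "targets": [
    [0.75, 0.04, 0.045, 0, 0],
    [0.75, 0.04, 0.045, 0, 0],
    [0.75, 0.03, 0.035, 0, 0],
    [0.75, 0, 0, 0, 0],
    [0.75, 0, 0, 0, 0]
  ]
}}

```text
time: 1.1
tool_pos: [0.4226, -0.2039, 0.2421]
tool_rot: [-3.141, 0.001, 0.261]
contact_force: [0.9, -0.5, -0.9]
opening: 0.0687
grip_force: 0.0
```

```bash
python3 -c "
from m import *
s=observe();print(s['time'],s['tool_pos'],s['tool_rot'],s['qvel'].round(3),s['opening']);grab('wrist','pics/wj.png')"
```

```text
1.1 [ 0.4226482  -0.20389123  0.24212075] [-3.14122190e+00  9.00592064e-04  2.60794998e-01] [-0.051 -0.004  0.005 -0.005  0.001 -0.005] 0.0687322991556965
```

Emit:
{"fn": "send_rows", "kwargs": {
  "targets": [
    [0.75, 0.03, 0.05, 0, 0],
    [0.75, 0.03, 0.05, 0, 0],
    [0.75, 0.03, 0.05, 0, 0],
    [0.75, 0.03, 0.05, 0, 0],
    [0.75, 0.02, 0.05, 0, 0]
  ]
}}

```text
time: 1.65
tool_pos: [0.5449, 0.0126, 0.2423]
tool_rot: [3.141, -0.0, 0.254]
contact_force: [1.3, -0.5, -0.1]
opening: 0.0688
grip_force: 0.0
```

Emit:
{"fn": "send_rows", "kwargs": {
  "targets": [
    [0.75, 0, 0.05, 0, 0],
    [0.75, 0, 0.04, 0, 0],
    [0.75, 0, 0, 0, 0],
    [0.75, 0, 0, 0, 0]
  ]
}}

```text
time: 2.05
tool_pos: [0.5439, 0.1021, 0.2423]
tool_rot: [3.141, 0.001, 0.258]
contact_force: [-0.7, -0.5, -0.2]
opening: 0.0693
grip_force: 0.0
```

```bash
python3 -c "
from m import *
s=observe();print(s['time'],s['tool_pos'],s['tool_rot'],s['qvel'].round(3),s['contact_force']);grab('wrist','pics/wl.png')
a=cv2.imread('pics/wj.png');b=cv2.imread('pics/wl.png');cv2.imwrite('pics/both.png',cv2.resize(np.vstack([a,b]),None,fx=.7,fy=.7))"
```

```text
2.05 [0.54385814 0.10206326 0.24225598] [3.14095469e+00 6.99309978e-04 2.57573564e-01] [-0.034 -0.005  0.001 -0.004  0.002 -0.002] [-0.67992109 -0.46840394 -0.18590532]
```

View pics/both.png

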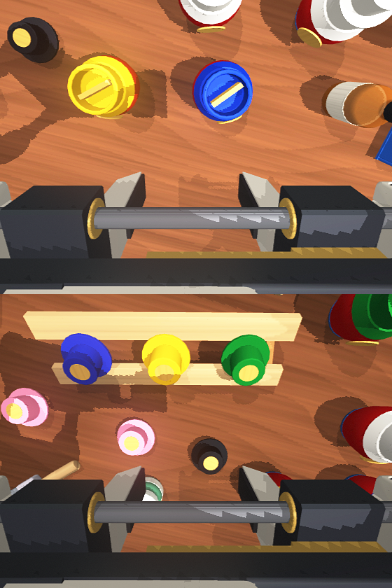

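The stacked wrist views (scale 0.7) show:
- **Upper view:** the open yellow jar at about (97,88) and the open blue jar at (223,92), each with its bar visible. The white open jar, the varnish and the tray are beyond.
- **Lower view:** the rack with blue (85,358), yellow (166,360) and green (246,358) lids, caps leaning towards the robot. The pink and black look-alikes are on the table.

The choice is confirmed.

```bash
cat > g.py <<'E'
from m import *
def bar(C,p,cx,cy):
    V=(np.hypot(C[...,0]-cx,C[...,1]-cy)<.045)&(C[...,2]>.07)&(C[...,2]<.135)
    rim=V&(C[...,2]>np.percentile(C[V][:,2],98)-.0025)
    q=C[rim];q=q[np.hypot(*(q[:,:2]-q[:,:2].mean(0)).T)>0]
    for _ in range(4):
        A=np.c_[2*q[:,:2],np.ones(len(q))];s=np.linalg.lstsq(A,(q[:,:2]**2).sum(1),rcond=None)[0];c=s[:2]
        r=np.hypot(*(q[:,:2]-c).T);k=(r>.0225);q=q[k]
    r=np.hypot(C[...,0]-c[0],C[...,1]-c[1]);zr=np.median(q[:,2])
    b=C[(r<.0215)&(np.abs(C[...,2]-zr+.003)<.003)]
    bm=b[:,:2].mean(0);w,v=np.linalg.eigh(np.cov(b[:,:2].T));d=v[:,1]*np.sign(v[1,1])
    return c,np.sqrt(s[2]+c@c),zr,len(q),bm,np.degrees(np.arctan2(-d[0],d[1])),np.sqrt(w*12),np.median(b[:,2])
E
python3 - <<'E'
from g import *
for n in("wj","top0"):
    p,d,K,W=load(n);C=cloud(K,W,d)
    for nm,c in(("yellow",(.452,-.075)),("blue",(.487,-.222))):
        c,r,zr,nq,bm,a,w,zb=bar(C,p,*c);print(n,nm,"rim",c.round(4),"r",r.round(4),"z",zr.round(4),nq,"bar",bm.round(4),"deg from y",a.round(1),w.round(4),zb.round(4))
yaw=np.radians(14.8);t=np.radians(35)
u=np.array([-np.sin(t)*np.cos(yaw),-np.sin(t)*np.sin(yaw),np.cos(t)])
for n in("wl","top0"):
    p,d,K,W=load(n);C=cloud(K,W,d);O=[]
    for nm,c in(("blue",(.59,.253)),("yellow",(.617,.155)),("green",(.64,.055))):
        q=C[(np.hypot(C[...,0]-c[0],C[...,1]-c[1])<.05)&(d>0)&(C[...,2]>.05)&(C[...,2]<.13)]
        s=q@u;hi=np.percentile(s,98)
        m=q[s>hi-.004];o=m.mean(0)
        w,v=np.linalg.eigh(np.cov(m.T));nn=v[:,0]*np.sign(v[2,0])
        R_=o-u*.035;O.append(R_);print(n,nm,"cap top",o.round(4),len(m),"spread",np.sqrt(w[1:]*16).round(3),"normal tilt",np.degrees(np.arccos(nn[2])).round(1),"az",np.degrees(np.arctan2(-nn[1],-nn[0])).round(1),"orig",R_.round(4))
    D=O[0]-O[2];print("rack yaw",np.degrees(np.arctan2(-D[0],D[1])).round(2),np.linalg.norm(D))
# two-view triangulation of yellow dots
def tri(obs):
    A=[];B=[]
    for K,W,u_,v_ in obs:
        P=np.diag([1,-1,-1])@W[:3];P=K@P
        for r,x in((0,u_),(1,v_)):
            e=x*P[2]-P[r];A.append(e[:3]);B.append(-e[3])
    return np.linalg.lstsq(np.array(A),np.array(B),rcond=None)[0]
p1,d1,K1,W1=load("wl");p2,d2,K2,W2=load("top0");p3,d3,K3,W3=load("scene0")
def dots(p,d,K,W):
    C=cloud(K,W,d);o=[]
    for nm in("green",):pass
    for ce,a,m in blobs(p,"yellow",10):
        q=np.median(C[m&(d>0)],0) if (m&(d>0)).any() else np.zeros(3)
        if .55<q[0]<.68 and 0<q[1]<.3 and q[2]>.07:o.append((ce,a,q.round(3)))
    return o
for x in((p1,d1,K1,W1),(p2,d2,K2,W2),(p3,d3,K3,W3)):print([(c.round(1),a,q) for c,a,q in dots(*x)])
E
```

```text
wj yellow rim [ 0.45   -0.0771] r 0.0271 z 0.1147 1355 bar [ 0.4501 -0.0773] deg from y 41.7 [0.0063 0.0426] 0.112
wj blue rim [ 0.4847 -0.2315] r 0.027 z 0.1151 1284 bar [ 0.485  -0.2318] deg from y 51.0 [0.0064 0.0421] 0.1123
top0 yellow rim [ 0.4511 -0.0759] r 0.0272 z 0.1162 48 bar [ 0.4528 -0.078 ] deg from y 40.5 [0.0072 0.0447] 0.1121
top0 blue rim [ 0.4856 -0.2306] r 0.0271 z 0.1169 32 bar [ 0.4858 -0.2305] deg from y 50.1 [0.0061 0.0467] 0.1122
wl blue cap top [0.5801 0.2535 0.0947] 1545 spread [0.041 0.042] normal tilt 34.2 az 15.2 orig [0.5995 0.2586 0.066 ]
wl yellow cap top [0.606  0.1527 0.0949] 1521 spread [0.041 0.042] normal tilt 34.3 az 14.5 orig [0.6254 0.1578 0.0662]
wl green cap top [0.632  0.0518 0.0952] 1516 spread [0.041 0.042] normal tilt 34.2 az 13.9 orig [0.6514 0.0569 0.0665]
rack yaw 14.42 0.20830232941910762
top0 blue cap top [0.5799 0.2545 0.0966] 59 spread [0.04  0.043] normal tilt 37.6 az 14.4 orig [0.5993 0.2597 0.0679]
top0 yellow cap top [0.6066 0.1523 0.095 ] 82 spread [0.038 0.041] normal tilt 37.2 az 14.4 orig [0.626  0.1574 0.0664]
top0 green cap top [0.632  0.05   0.0955] 76 spread [0.037 0.045] normal tilt 36.9 az 14.4 orig [0.6514 0.0551 0.0669]
rack yaw 14.28 0.21111460119069583
[(array([236.4,  90.4]), np.int32(3657), array([0.623, 0.155, 0.086])), (array([354.8, 112.7]), np.int32(507), array([0.63 , 0.051, 0.095])), (array([420.9, 317.2]), np.int32(48), array([0.582, 0.074, 0.329]))]
[(array([212.6, 190.7]), np.int32(354), array([0.62 , 0.155, 0.084])), (array([246.5, 186.6]), np.int32(50), array([0.631, 0.051, 0.092])), (array([179.1, 203.6]), np.int32(19), array([0.578, 0.255, 0.092]))]
[(array([266.2, 233.1]), np.int32(27), array([0.633, 0.054, 0.097])), (array([293.5, 262.5]), np.int32(413), array([0.622, 0.169, 0.087]))]
```

Emit:
{"fn": "send_rows", "kwargs": {
  "targets": [
    [0.75, 0.035, 0.026, -0.02, -0.006],
    [0.75, 0.032, 0.026, -0.04, 0],
    [0.75, 0, 0, -0.04, 0],
    [0.75, 0, 0, -0.03, 0],
    [0.75, 0, 0, 0, 0]
  ]
}}

```text
time: 2.6
tool_pos: [0.6042, 0.1488, 0.1128]
tool_rot: [-3.141, 0.01, 0.249]
contact_force: [-0.9, 0.4, -0.5]
opening: 0.0687
grip_force: 0.0
```

Emit:
{"fn": "send_rows", "kwargs": {
  "targets": [
    [0.75, 0, 0, 0, 0],
    [0.75, 0, 0, 0, 0]
  ]
}}

```text
time: 2.8
tool_pos: [0.6083, 0.1507, 0.1202]
tool_rot: [3.141, -0.004, 0.25]
contact_force: [0.4, -0.3, -0.7]
opening: 0.0685
grip_force: 0.0
```

Emit:
{"fn": "send_rows", "kwargs": {
  "targets": [
    [0.75, 0.003, 0.003, -0.015, 0],
    [0.75, 0, 0, -0.015, 0],
    [0.75, 0, 0, -0.015, 0],
    [0.75, 0, 0, 0, 0],
    [0.75, 0, 0, 0, 0]
  ]
}}

```text
time: 3.3
tool_pos: [0.61, 0.1548, 0.0731]
tool_rot: [3.141, -0.001, 0.252]
contact_force: [-0.3, -0.4, 0.5]
opening: 0.069
grip_force: 0.0
```

Emit:
{"fn": "send_rows", "kwargs": {
  "targets": [
    [0.75, 0, 0, 0, 0],
    [0.75, 0, 0, 0, 0]
  ]
}}

```text
time: 3.5
tool_pos: [0.6104, 0.1548, 0.0737]
tool_rot: [3.141, -0.002, 0.252]
contact_force: [0.1, -0.3, 0.6]
opening: 0.0688
grip_force: 0.0
```

Emit:
{"fn": "send_rows", "kwargs": {
  "targets": [
    [0.4, 0, 0, 0, 0],
    [0.35, 0, 0, 0, 0],
    [0.35, 0, 0, 0, 0],
    [0.35, 0, 0, 0, 0],
    [0.35, 0, 0, 0, 0]
  ],
  "grip_force": 12
}}

```text
time: 4.0
tool_pos: [0.6097, 0.1547, 0.0727]
tool_rot: [3.142, -0.0, 0.252]
contact_force: [0.8, -0.1, -0.2]
opening: 0.0417
grip_force: 12.0
```

Emit:
{"fn": "send_rows", "kwargs": {
  "targets": [
    [0.35, 0, 0, 0, 0],
    [0.35, 0, 0, 0, 0],
    [0.35, 0, 0, 0, 0]
  ]
}}

```text
time: 4.3
tool_pos: [0.6097, 0.1547, 0.0727]
tool_rot: [3.141, 0.0, 0.252]
contact_force: [0.1, 0.2, 1.1]
opening: 0.0416
grip_force: 12.0
```

Emit:
{"fn": "send_rows", "kwargs": {
  "targets": [
    [0.35, -0.006, -0.0015, 0.0085, 0],
    [0.35, -0.006, -0.0015, 0.0085, 0],
    [0.35, -0.008, -0.002, 0.012, 0],
    [0.35, -0.01, -0.003, 0.015, 0],
    [0.35, -0.01, -0.003, 0.03, 0]
  ]
}}

```text
time: 4.8
tool_pos: [0.5673, 0.1433, 0.1463]
tool_rot: [-3.141, 0.004, 0.252]
contact_force: [0.5, -0.3, -1.0]
opening: 0.0417
grip_force: 12.0
```

Emit:
{"fn": "send_rows", "kwargs": {
  "targets": [
    [0.35, 0, 0, 0.03, 0],
    [0.35, 0, 0, 0.02, 0],
    [0.35, 0, 0, 0, 0]
  ]
}}

```text
time: 5.1
tool_pos: [0.5707, 0.1438, 0.2009]
tool_rot: [3.141, -0.007, 0.252]
contact_force: [-0.0, 0.2, -0.7]
opening: 0.0422
grip_force: 12.0
```

```bash
python3 -c "
from m import *
s=observe();print(s['time'],s['tool_pos'],s['contact_force'],s['opening']);p,d,K,W=grab('wrist','pics/wg.png');
C=cloud(K,W,d);T=s['tool_pos']
# yellow points close to tool, tool frame
a=R.from_euler('xyz',s['tool_rot']).as_matrix();L=(C-T)@a
m=(mask(p,'yellow')>0)&(np.abs(L).max(-1)<.07)
print(m.sum(),np.percentile(L[m],[2,50,98],axis=0).round(4) if m.any() else '')
pp,dd,_,_=grab('scene','pics/s1.png')
cv2.imwrite('pics/v1.png',np.vstack([p,pp])[...,::-1][::1][:, :].copy() if 0 else cv2.resize(np.hstack([p,pp])[...,::-1],(800,300)))"
```

```text
5.1 [0.57070187 0.14380611 0.20089787] [-0.00973016  0.20897061 -0.66540085] 0.042214085846868754
8985 [[-0.0011 -0.026  -0.0314]
 [ 0.0185  0.0009 -0.0138]
 [ 0.0383  0.0276  0.004 ]]
```

View pics/v1.png

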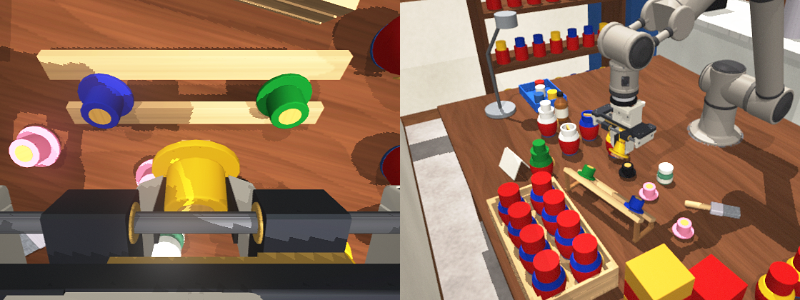

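The wrist view shows the yellow lid held, still tilted. Blue and green are undisturbed. I'll level it by rolling its plug edge on a clear patch of table with a light grip.

Emit:
{"fn": "send_rows", "kwargs": {
  "targets": [
    [0.35, -0.01, -0.035, 0, 0],
    [0.35, -0.01, -0.04, 0, 0],
    [0.35, -0.01, -0.04, -0.03, 0],
    [0.35, -0.005, -0.035, -0.045, 0],
    [0.35, 0, 0, -0.045, 0]
  ]
}}

```text
time: 5.7
tool_pos: [0.5345, -0.0045, 0.0814]
tool_rot: [3.141, 0.0, 0.248]
contact_force: [1.1, 0.1, -1.0]
opening: 0.0416
grip_force: 12.0
```

Emit:
{"fn": "send_rows", "kwargs": {
  "targets": [
    [0.35, 0, 0, -0.035, 0],
    [0.35, 0, 0, 0, 0],
    [0.35, 0, 0, 0, 0]
  ],
  "grip_force": 5
}}

```text
time: 6.0
tool_pos: [0.5349, -0.001, 0.0474]
tool_rot: [-3.141, 0.002, 0.252]
contact_force: [-0.2, -0.3, 0.7]
opening: 0.0423
grip_force: 5.0
```

Emit:
{"fn": "send_rows", "kwargs": {
  "targets": [
    [0.35, 0, 0, -0.008, 0],
    [0.35, 0, 0, -0.008, 0],
    [0.35, 0, 0, -0.003, 0],
    [0.35, 0, 0, 0, 0],
    [0.35, 0, 0, 0, 0]
  ]
}}

```text
time: 6.5
tool_pos: [0.5358, -0.001, 0.0293]
tool_rot: [3.141, -0.001, 0.252]
contact_force: [0.1, -0.1, -0.8]
opening: 0.0417
grip_force: 5.0
```

Emit:
{"fn": "send_rows", "kwargs": {
  "targets": [
    [0.35, 0, 0, -0.001, 0],
    [0.35, 0, 0, -0.001, 0],
    [0.35, 0, 0, -0.001, 0]
  ]
}}

```text
time: 6.8
tool_pos: [0.536, -0.0012, 0.0264]
tool_rot: [3.141, -0.001, 0.252]
contact_force: [-0.0, 0.3, 7.2]
opening: 0.0421
grip_force: 5.0
```

Emit:
{"fn": "send_rows", "kwargs": {
  "targets": [
    [0.35, 0.003, 0.0008, 0, 0],
    [0.35, 0.004, 0.001, 0, 0],
    [0.35, 0.004, 0.001, -0.0003, 0],
    [0.35, 0.004, 0.001, -0.0007, 0],
    [0.35, 0, 0, 0, 0]
  ]
}}

```text
time: 7.3
tool_pos: [0.5513, 0.0029, 0.0248]
tool_rot: [3.141, -0.001, 0.252]
contact_force: [0.4, 0.3, 1.9]
opening: 0.0421
grip_force: 5.0
```

```bash
cat > tilt.py <<'E'
from m import *
import sys
def tilt(col,f):
    s=observe();p,d,K,W=grab('wrist',f);C=cloud(K,W,d);a=R.from_euler('xyz',s['tool_rot']).as_matrix();L=(C-s['tool_pos'])@a
    h=cv2.cvtColor(p,cv2.COLOR_RGB2HSV)
    m=(mask(p,col)>0)&(np.abs(L[...,0])<.06)&(np.abs(L[...,1])<.045)&(np.abs(L[...,2])<.06)
    # normals by local differences, keep the largest-z-facing planar group: flange top seen in front of the cap
    q=L[m];best=None;rng=np.random.default_rng(0)
    for _ in range(800):
        t=q[rng.choice(len(q),3,False)];n=np.cross(t[1]-t[0],t[2]-t[0]);l=np.linalg.norm(n)
        if l<2e-5:continue
        n/=l;n*=-np.sign(n[2])
        if abs(n[1])>.15 or n[2]>-.6:continue
        k=np.abs((q-t[0])@n)<.0012
        if best is None or k.sum()>best.sum():best=k
    f_=q[best];c=f_.mean(0);n=np.linalg.svd(f_-c)[2][2];n*=-np.sign(n[2])
    print(s['time'],'tool',s['tool_pos'].round(4),'F',s['contact_force'].round(1),len(q),'plane',best.sum(),'c',c.round(4),'ext',np.ptp(f_,axis=0).round(3),'tilt about y',np.degrees(np.arctan2(n[0],-n[2])).round(1),'x',np.degrees(np.arctan2(n[1],-n[2])).round(1))
if __name__=="__main__":tilt(sys.argv[1],sys.argv[2])
E
python3 tilt.py yellow pics/t1.png
```

```text
7.3 tool [0.5513 0.0029 0.0248] F [0.4 0.3 1.9] 8416 plane 2999 c [ 0.0234  0.0006 -0.0006] ext [0.034 0.062 0.012] tilt about y -16.8 x -0.2
```

Emit:
{"fn": "send_rows", "kwargs": {
  "targets": [
    [0.35, 0.004, 0.001, -0.001, 0],
    [0.35, 0.004, 0.001, -0.001, 0],
    [0.35, 0.003, 0.001, -0.001, 0],
    [0.35, 0.002, 0.0005, -0.001, 0],
    [0.35, 0, 0, -0.001, 0]
  ]
}}

```text
time: 7.85
tool_pos: [0.5644, 0.0064, 0.0202]
tool_rot: [3.141, -0.002, 0.252]
contact_force: [0.1, 2.0, 7.2]
opening: 0.0419
grip_force: 5.0
```

```bash
python3 tilt.py yellow pics/t2.png
```

```text
7.85 tool [0.5644 0.0064 0.0202] F [0.1 2.  7.2] 7307 plane 2606 c [0.0197 0.0004 0.0049] ext [0.032 0.061 0.003] tilt about y 0.0 x -0.3
```

```bash
cat > off.py <<'E'
from m import *
import sys
from scipy.optimize import least_squares
def off(col,f,tool,rot):
    p,d,K,W=load(f);C=cloud(K,W,d);a=R.from_euler('xyz',rot).as_matrix();L=(C-np.array(tool))@a
    m=(mask(p,col)>0)&(np.abs(L[...,0])<.06)&(np.abs(L[...,1])<.045)&(np.abs(L[...,2])<.06);q=L[m]
    zf=np.percentile(q[:,2],60);fl=q[np.abs(q[:,2]-np.median(q[q[:,2]>.002][:,2]))<.0015]
    hull=cv2.convexHull((fl[:,:2]*1000).astype(np.float32))[:,0]/1000
    hull=hull[hull[:,0]>.008]
    g=least_squares(lambda c:np.hypot(hull[:,0]-c[0],hull[:,1]-c[1])-.032,[0,0],loss='soft_l1',f_scale=.0005).x
    cap=q[q[:,2]<-.022];cc=(cap.min(0)+cap.max(0))/2 if len(cap) else None
    print('flange c',g.round(4),'z',np.median(fl[:,2]).round(4),'captop',cc,np.ptp(cap,axis=0) if len(cap) else '')
off(sys.argv[1],sys.argv[2],eval(sys.argv[3]),eval(sys.argv[4]))
E
python3 off.py yellow t2 "[.5644,.0064,.0202]" "[3.141,-.002,.252]"
```

```text
flange c [-0.0004  0.0007] z 0.005 captop [ 0.00022352  0.00066725 -0.0247107 ] [0.04185251 0.04108497 0.00539708]
```

Emit:
{"fn": "send_rows", "kwargs": {
  "targets": [
    [0.35, 0, 0, 0, 0],
    [0.35, 0, 0, 0, 0],
    [0.35, 0, 0, 0.02, 0],
    [0.35, 0, 0, 0.045, 0],
    [0.35, 0, 0, 0.045, 0]
  ],
  "grip_force": 15
}}

```text
time: 8.4
tool_pos: [0.5621, 0.0062, 0.1299]
tool_rot: [-3.14, 0.004, 0.252]
contact_force: [0.8, 0.4, -0.7]
opening: 0.0419
grip_force: 15.0
```

Emit:
{"fn": "send_rows", "kwargs": {
  "targets": [
    [0.35, 0, 0, 0.045, 0],
    [0.35, -0.02, -0.02, 0.01, 0.12],
    [0.35, -0.03, -0.02, 0, 0.12],
    [0.35, -0.03, -0.02, 0, 0.12],
    [0.35, -0.03, -0.02, 0, 0.117]
  ]
}}

```text
time: 8.9
tool_pos: [0.4517, -0.0742, 0.1845]
tool_rot: [-3.141, 0.001, 0.734]
contact_force: [-0.5, -0.2, -0.8]
opening: 0.0415
grip_force: 15.0
```

Emit:
{"fn": "send_rows", "kwargs": {
  "targets": [
    [0.35, 0, 0, 0, 0],
    [0.35, 0, 0, 0, 0],
    [0.35, 0, 0, 0, 0]
  ]
}}

```text
time: 9.2
tool_pos: [0.4541, -0.0736, 0.1849]
tool_rot: [3.141, -0.0, 0.728]
contact_force: [-0.6, -0.5, 0.1]
opening: 0.0416
grip_force: 15.0
```

```bash
python3 tilt.py yellow pics/t3.png; python3 -c "
from h import *
s=observe();print(s['tool_pos'],s['tool_rot'],s['opening'])"
```

```text
9.2 tool [ 0.4541 -0.0736  0.1849] F [-0.6 -0.5  0.1] 7405 plane 2636 c [ 0.0088  0.0005 -0.0251] ext [0.042 0.041 0.003] tilt about y 0.1 x 0.1
[ 0.45415591 -0.07346763  0.18483111] [ 3.14155103e+00 -1.30527290e-04  7.28583301e-01] 0.04194106592887838
```

Emit:
{"fn": "send_rows", "kwargs": {
  "targets": [
    [0.35, -0.004, -0.0035, -0.012, 0],
    [0.35, 0, 0, -0.02, 0],
    [0.35, 0, 0, -0.01, 0],
    [0.35, 0, 0, 0, 0],
    [0.35, 0, 0, 0, 0]
  ]
}}

```text
time: 9.75
tool_pos: [0.45, -0.0771, 0.1431]
tool_rot: [-3.142, 0.0, 0.729]
contact_force: [-0.6, 0.3, -0.1]
opening: 0.0417
grip_force: 15.0
```

Emit:
{"fn": "send_rows", "kwargs": {
  "targets": [
    [0.35, 0, 0, -0.003, 0],
    [0.35, 0, 0, -0.003, 0],
    [0.35, 0, 0, 0, 0],
    [0.35, 0, 0, 0, 0]
  ]
}}

```text
time: 10.15
tool_pos: [0.4496, -0.0773, 0.1371]
tool_rot: [3.141, -0.0, 0.729]
contact_force: [-0.1, 0.3, -1.3]
opening: 0.0417
grip_force: 15.0
```

Emit:
{"fn": "send_rows", "kwargs": {
  "targets": [
    [0.35, 0, 0, -0.002, 0],
    [0.35, 0, 0, -0.002, 0],
    [0.35, 0, 0, -0.002, 0],
    [0.35, 0, 0, 0, 0]
  ]
}}

```text
time: 10.55
tool_pos: [0.4494, -0.0773, 0.1306]
tool_rot: [-3.141, 0.0, 0.729]
contact_force: [-0.5, -0.4, -0.4]
opening: 0.0419
grip_force: 15.0
```

Emit:
{"fn": "send_rows", "kwargs": {
  "targets": [
    [0.35, 0, 0, -0.002, 0],
    [0.35, 0, 0, -0.002, 0],
    [0.35, 0, 0, -0.001, 0],
    [0.35, 0, 0, 0, 0]
  ]
}}

```text
time: 10.95
tool_pos: [0.4494, -0.0773, 0.1258]
tool_rot: [-3.141, 0.0, 0.729]
contact_force: [0.6, -1.2, -0.8]
opening: 0.0413
grip_force: 15.0
```

Emit:
{"fn": "send_rows", "kwargs": {
  "targets": [
    [0.35, 0, 0, -0.0005, 0],
    [0.35, 0, 0, -0.0005, 0],
    [0.35, 0, 0, -0.0005, 0],
    [0.35, 0, 0, 0, 0]
  ]
}}

```text
time: 11.35
tool_pos: [0.4497, -0.0773, 0.1252]
tool_rot: [3.141, -0.0, 0.729]
contact_force: [-1.1, 0.2, 7.6]
opening: 0.0413
grip_force: 15.0
```

Emit:
{"fn": "send_rows", "kwargs": {
  "targets": [
    [0.48, 0, 0, 0, 0],
    [0.55, 0, 0, 0, 0],
    [0.7, 0, 0, 0, 0],
    [0.75, 0, 0, 0, 0],
    [0.75, 0, 0, 0.02, 0]
  ]
}}

```text
time: 11.85
tool_pos: [0.448, -0.0768, 0.1427]
tool_rot: [-3.137, 0.003, 0.729]
contact_force: [-0.0, -0.2, 0.1]
opening: 0.0676
grip_force: 0.0
```

Emit:
{"fn": "send_rows", "kwargs": {
  "targets": [
    [0.75, 0, 0, 0.045, 0],
    [0.75, 0, 0, 0.045, -0.12],
    [0.75, 0.03, 0.04, 0.01, -0.12],
    [0.75, 0.03, 0.05, 0, -0.12],
    [0.75, 0.03, 0.05, 0, -0.117]
  ]
}}

```text
time: 12.35
tool_pos: [0.5315, 0.0489, 0.2451]
tool_rot: [3.141, -0.002, 0.245]
contact_force: [1.0, -0.4, 0.0]
opening: 0.0689
grip_force: 0.0
```

Emit:
{"fn": "send_rows", "kwargs": {
  "targets": [
    [0.75, 0.02, 0.05, 0, 0],
    [0.75, 0.02, 0.05, 0, 0],
    [0.75, 0, 0.045, 0, 0],
    [0.75, 0, 0.03, 0, 0],
    [0.75, 0, 0, 0, 0]
  ]
}}

```text
time: 12.85
tool_pos: [0.5669, 0.2195, 0.2435]
tool_rot: [-3.14, 0.001, 0.257]
contact_force: [-0.4, -1.2, 0.7]
opening: 0.069
grip_force: 0.0
```

```bash
cat > lid.py <<'E'
from m import *
yaw=np.radians(14.4);t=np.radians(35)
u=np.array([-np.sin(t)*np.cos(yaw),-np.sin(t)*np.sin(yaw),np.cos(t)])
s=observe();print(s['time'],s['tool_pos'],s['tool_rot'])
for n in("wrist","top"):
    p,d,K,W=grab(n,f"pics/{n}2.png");C=cloud(K,W,d)
    for nm,c in(("blue",(.59,.253)),("green",(.64,.055))):
        q=C[(np.hypot(C[...,0]-c[0],C[...,1]-c[1])<.05)&(d>0)&(C[...,2]>.05)&(C[...,2]<.13)]
        if len(q)<20: continue
        k=q@u;m=q[k>np.percentile(k,98)-.004];o=m.mean(0);print(n,nm,len(m),'cap',o.round(4),'orig',(o-u*.035).round(4))
C=cloud(K,W,d)
q=C[(np.hypot(C[...,0]-.45,C[...,1]+.077)<.05)&(C[...,2]>.09)];hi=np.percentile(q[:,2],97);m=q[q[:,2]>hi-.006];print("yellow cap on jar",m.mean(0).round(4),np.ptp(m,axis=0).round(3),len(m))
E
python3 lid.py
```

```text
12.85 [0.56685023 0.21945409 0.24346143] [-3.14049254e+00  7.92061174e-04  2.56565922e-01]
wrist blue 1160 cap [0.5802 0.2545 0.0952] orig [0.5997 0.2595 0.0666]
wrist green 1179 cap [0.6321 0.0529 0.0956] orig [0.6515 0.0579 0.0669]
top blue 2 cap [0.5846 0.2351 0.0878] orig [0.6041 0.2401 0.0591]
top green 72 cap [0.6315 0.0526 0.0956] orig [0.651  0.0576 0.067 ]
yellow cap on jar [ 0.4506 -0.0777  0.1504] [0.038 0.038 0.009] 127
```

Emit:
{"fn": "send_rows", "kwargs": {
  "targets": [
    [0.75, 0.018, 0.036, -0.02, -0.005],
    [0.75, 0, 0, -0.045, 0],
    [0.75, 0, 0, -0.045, 0],
    [0.75, 0, 0, -0.02, 0],
    [0.75, 0, 0, 0, 0]
  ]
}}

```text
time: 13.45
tool_pos: [0.5837, 0.2491, 0.1106]
tool_rot: [3.141, 0.008, 0.245]
contact_force: [-0.6, -0.1, -0.2]
opening: 0.0688
grip_force: 0.0
```

Emit:
{"fn": "send_rows", "kwargs": {
  "targets": [
    [0.75, 0, 0, 0, 0],
    [0.75, 0, 0, 0, 0]
  ]
}}

```text
time: 13.65
tool_pos: [0.587, 0.2511, 0.1166]
tool_rot: [3.142, -0.004, 0.246]
contact_force: [0.2, -0.1, 1.0]
opening: 0.069
grip_force: 0.0
```

Emit:
{"fn": "send_rows", "kwargs": {
  "targets": [
    [0.75, -0.002, 0.004, -0.014, 0.006],
    [0.75, 0, 0, -0.014, 0],
    [0.75, 0, 0, -0.014, 0],
    [0.75, 0, 0, 0, 0],
    [0.75, 0, 0, 0, 0]
  ]
}}

```text
time: 14.15
tool_pos: [0.5832, 0.2555, 0.0715]
tool_rot: [3.141, 0.001, 0.253]
contact_force: [0.7, -0.5, 0.0]
opening: 0.0687
grip_force: 0.0
```

Emit:
{"fn": "send_rows", "kwargs": {
  "targets": [
    [0.75, 0, 0, 0, 0],
    [0.75, 0, 0, 0, 0]
  ]
}}

```text
time: 14.35
tool_pos: [0.584, 0.2556, 0.0729]
tool_rot: [3.142, -0.001, 0.253]
contact_force: [-0.1, -0.4, -0.5]
opening: 0.0688
grip_force: 0.0
```

Good; grip and lift along the lid's axis as before.

Emit:
{"fn": "send_rows", "kwargs": {
  "targets": [
    [0.4, 0, 0, 0, 0],
    [0.35, 0, 0, 0, 0],
    [0.35, 0, 0, 0, 0],
    [0.35, 0, 0, 0, 0],
    [0.35, 0, 0, 0, 0]
  ],
  "grip_force": 12
}}

```text
time: 14.85
tool_pos: [0.5836, 0.2556, 0.0724]
tool_rot: [3.142, -0.0, 0.253]
contact_force: [0.2, 0.6, 0.0]
opening: 0.0417
grip_force: 12.0
```

Emit:
{"fn": "send_rows", "kwargs": {
  "targets": [
    [0.35, 0, 0, 0, 0],
    [0.35, -0.006, -0.0015, 0.0085, 0],
    [0.35, -0.006, -0.0015, 0.0085, 0],
    [0.35, -0.008, -0.002, 0.012, 0],
    [0.35, -0.01, -0.003, 0.015, 0]
  ]
}}

```text
time: 15.35
tool_pos: [0.5524, 0.2473, 0.1171]
tool_rot: [3.141, 0.001, 0.253]
contact_force: [-0.4, -0.1, -0.3]
opening: 0.0418
grip_force: 12.0
```

Emit:
{"fn": "send_rows", "kwargs": {
  "targets": [
    [0.35, -0.01, -0.003, 0.03, 0],
    [0.35, 0, 0, 0.03, 0],
    [0.35, 0, 0, 0.02, 0],
    [0.35, 0, 0, 0, 0]
  ]
}}

```text
time: 15.75
tool_pos: [0.5445, 0.245, 0.2006]
tool_rot: [-3.141, -0.007, 0.253]
contact_force: [-0.5, 0.2, 0.5]
opening: 0.0419
grip_force: 12.0
```

```bash
python3 tilt.py blue pics/b1.png
```

```text
15.75 tool [0.5445 0.245  0.2006] F [-0.5  0.2  0.5] 9140 plane 2933 c [ 0.0258  0.0007 -0.0067] ext [0.033 0.063 0.024] tilt about y -34.9 x -0.1
```

Emit:
{"fn": "send_rows", "kwargs": {
  "targets": [
    [0.35, -0.003, -0.046, 0, 0],
    [0.35, -0.003, -0.05, 0, 0],
    [0.35, -0.002, -0.05, 0, 0],
    [0.35, -0.001, -0.05, -0.02, 0],
    [0.35, 0, -0.05, -0.04, 0]
  ]
}}

```text
time: 16.3
tool_pos: [0.5345, 0.011, 0.1466]
tool_rot: [3.14, -0.002, 0.252]
contact_force: [0.9, -0.3, -1.7]
opening: 0.0418
grip_force: 12.0
```

Emit:
{"fn": "send_rows", "kwargs": {
  "targets": [
    [0.35, 0, 0, -0.045, 0],
    [0.35, 0, 0, -0.045, 0],
    [0.35, 0, 0, 0, 0],
    [0.35, 0, 0, 0, 0],
    [0.35, 0, 0, 0, 0]
  ],
  "grip_force": 5
}}

```text
time: 16.8
tool_pos: [0.5359, 0.0134, 0.0584]
tool_rot: [3.14, -0.003, 0.253]
contact_force: [-0.7, 0.5, -0.4]
opening: 0.0418
grip_force: 5.0
```

Emit:
{"fn": "send_rows", "kwargs": {
  "targets": [
    [0.35, 0, -0.013, -0.01, 0],
    [0.35, 0, 0, -0.01, 0],
    [0.35, 0, 0, -0.009, 0],
    [0.35, 0, 0, 0, 0],
    [0.35, 0, 0, 0, 0]
  ]
}}

```text
time: 17.3
tool_pos: [0.5344, 0.0003, 0.0272]
tool_rot: [-3.141, 0.001, 0.253]
contact_force: [-0.2, 0.3, -0.5]
opening: 0.0419
grip_force: 5.0
```

Emit:
{"fn": "send_rows", "kwargs": {
  "targets": [
    [0.35, 0, 0, -0.001, 0],
    [0.35, 0, 0, -0.001, 0],
    [0.35, 0, 0, -0.001, 0]
  ]
}}

```text
time: 17.6
tool_pos: [0.5352, 0.0003, 0.0252]
tool_rot: [3.141, -0.001, 0.253]
contact_force: [-0.6, 1.0, 7.6]
opening: 0.0423
grip_force: 5.0
```

Emit:
{"fn": "send_rows", "kwargs": {
  "targets": [
    [0.35, 0.003, 0.0008, 0, 0],
    [0.35, 0.004, 0.001, 0, 0],
    [0.35, 0.004, 0.001, -0.0003, 0],
    [0.35, 0.004, 0.001, -0.0007, 0],
    [0.35, 0, 0, 0, 0]
  ]
}}

```text
time: 18.1
tool_pos: [0.5504, 0.0042, 0.0233]
tool_rot: [3.141, -0.001, 0.253]
contact_force: [0.4, -0.1, 1.3]
opening: 0.0422
grip_force: 5.0
```

Emit:
{"fn": "send_rows", "kwargs": {
  "targets": [
    [0.35, 0.004, 0.001, -0.001, 0],
    [0.35, 0.004, 0.001, -0.001, 0],
    [0.35, 0.003, 0.001, -0.001, 0],
    [0.35, 0.002, 0.0005, -0.001, 0],
    [0.35, 0, 0, -0.001, 0]
  ]
}}

```text
time: 18.6
tool_pos: [0.5636, 0.0077, 0.0187]
tool_rot: [3.141, -0.002, 0.253]
contact_force: [1.5, 1.0, 4.6]
opening: 0.0419
grip_force: 5.0
```

```bash
python3 tilt.py blue pics/b2.png; python3 -c "
from h import *
s=observe();print(list(s['tool_rot']))"
```

```text
18.6 tool [0.5636 0.0077 0.0187] F [1.5 1.  4.6] 7164 plane 2624 c [0.0205 0.0006 0.0029] ext [0.031 0.061 0.003] tilt about y -1.5 x 0.0
[np.float64(3.14115231815322), np.float64(-0.0018480948792420904), np.float64(0.2527278504881485)]
```

Emit:
{"fn": "send_rows", "kwargs": {
  "targets": [
    [0.35, 0.001, 0, -0.001, 0],
    [0.35, 0, 0, -0.0005, 0],
    [0.35, 0, 0, 0, 0]
  ]
}}

```text
time: 18.95
tool_pos: [0.564, 0.0077, 0.0175]
tool_rot: [3.141, -0.001, 0.253]
contact_force: [0.5, 1.6, 4.6]
opening: 0.0421
grip_force: 5.0
```

```bash
python3 tilt.py blue pics/b3.png; python3 - <<'E'
import subprocess
from h import *
s=observe();print(s['contact_force'])
print(subprocess.run(['python3','off.py','blue','b3',str([float(x) for x in s['tool_pos']]),str([float(x) for x in s['tool_rot']])],capture_output=True,text=True).stdout)
E
```

```text
18.95 tool [0.564  0.0077 0.0175] F [0.5 1.6 4.6] 7147 plane 2663 c [0.0206 0.0007 0.0022] ext [0.03  0.061 0.003] tilt about y 0.6 x -0.0
[0.85448159 1.2321255  5.54269084]
flange c [0.0002 0.0008] z 0.0023 captop [ 0.00053822  0.00085814 -0.02591147] [0.04227616 0.04155121 0.0078064 ]
```

Emit:
{"fn": "send_rows", "kwargs": {
  "targets": [
    [0.35, 0, 0, 0, 0],
    [0.35, 0, 0, 0, 0],
    [0.35, 0, 0, 0.02, 0],
    [0.35, 0, 0, 0.045, 0],
    [0.35, 0, 0, 0.045, 0]
  ],
  "grip_force": 15
}}

```text
time: 19.5
tool_pos: [0.5623, 0.0075, 0.1269]
tool_rot: [-3.14, 0.004, 0.253]
contact_force: [0.8, -0.2, -0.9]
opening: 0.0418
grip_force: 15.0
```

Emit:
{"fn": "send_rows", "kwargs": {
  "targets": [
    [0.35, 0, 0, 0.045, 0],
    [0.35, -0.015, -0.04, 0.01, 0.125],
    [0.35, -0.015, -0.045, 0, 0.125],
    [0.35, -0.015, -0.045, 0, 0.125],
    [0.35, -0.015, -0.045, 0, 0.125]
  ]
}}

```text
time: 20.0
tool_pos: [0.5024, -0.1688, 0.1817]
tool_rot: [-3.141, 0.0, 0.759]
contact_force: [0.5, -0.3, -0.1]
opening: 0.0417
grip_force: 15.0
```

Emit:
{"fn": "send_rows", "kwargs": {
  "targets": [
    [0.35, -0.015, -0.04, 0, 0.125],
    [0.35, -0.005, -0.025, 0, 0.012],
    [0.35, 0, 0, 0, 0],
    [0.35, 0, 0, 0, 0],
    [0.35, 0, 0, 0, 0]
  ]
}}

```text
time: 20.5
tool_pos: [0.4836, -0.2315, 0.1816]
tool_rot: [-3.141, -0.0, 0.89]
contact_force: [0.3, -0.4, 0.4]
opening: 0.0418
grip_force: 15.0
```

Emit:
{"fn": "send_rows", "kwargs": {
  "targets": [
    [0.35, 0.001, 0, -0.015, 0],
    [0.35, 0, 0, -0.02, 0],
    [0.35, 0, 0, -0.01, 0],
    [0.35, 0, 0, 0, 0],
    [0.35, 0, 0, 0, 0]
  ]
}}

```text
time: 21.0
tool_pos: [0.485, -0.2321, 0.1373]
tool_rot: [3.141, -0.0, 0.891]
contact_force: [0.4, -0.2, 0.6]
opening: 0.0414
grip_force: 15.0
```

Emit:
{"fn": "send_rows", "kwargs": {
  "targets": [
    [0.35, 0, 0, -0.002, 0],
    [0.35, 0, 0, -0.002, 0],
    [0.35, 0, 0, -0.002, 0],
    [0.35, 0, 0, -0.002, 0],
    [0.35, 0, 0, 0, 0]
  ]
}}

```text
time: 21.5
tool_pos: [0.4845, -0.2325, 0.1287]
tool_rot: [-3.141, 0.0, 0.89]
contact_force: [0.3, -0.4, -0.6]
opening: 0.0416
grip_force: 15.0
```

Emit:
{"fn": "send_rows", "kwargs": {
  "targets": [
    [0.35, 0, 0.001, -0.002, 0],
    [0.35, 0, 0, -0.002, 0],
    [0.35, 0, 0, -0.001, 0],
    [0.35, 0, 0, 0, 0]
  ]
}}

```text
time: 21.9
tool_pos: [0.4846, -0.2314, 0.1237]
tool_rot: [-3.141, 0.0, 0.89]
contact_force: [-0.3, 0.4, 0.2]
opening: 0.0416
grip_force: 15.0
```

Emit:
{"fn": "send_rows", "kwargs": {
  "targets": [
    [0.35, 0, 0, -0.0005, 0],
    [0.35, 0, 0, -0.0005, 0],
    [0.35, 0, 0, -0.0005, 0],
    [0.35, 0, 0, 0, 0]
  ]
}}

```text
time: 22.3
tool_pos: [0.4847, -0.2315, 0.1225]
tool_rot: [3.141, -0.0, 0.89]
contact_force: [0.2, -0.0, -1.0]
opening: 0.0417
grip_force: 15.0
```

Emit:
{"fn": "send_rows", "kwargs": {
  "targets": [
    [0.35, 0, 0, -0.0005, 0],
    [0.35, 0, 0, -0.0005, 0],
    [0.35, 0, 0, -0.0005, 0],
    [0.35, 0, 0, 0, 0]
  ]
}}

```text
time: 22.7
tool_pos: [0.4848, -0.2316, 0.1224]
tool_rot: [3.14, -0.0, 0.89]
contact_force: [-2.8, 1.8, 10.3]
opening: 0.0418
grip_force: 15.0
```

Seated with 10 N. Release, lift clear and check.

Emit:
{"fn": "send_rows", "kwargs": {
  "targets": [
    [0.48, 0, 0, 0, 0],
    [0.55, 0, 0, 0, 0],
    [0.7, 0, 0, 0, 0],
    [0.75, 0, 0, 0, 0],
    [0.75, 0, 0, 0.02, 0]
  ]
}}

```text
time: 23.2
tool_pos: [0.4832, -0.2306, 0.1388]
tool_rot: [-3.136, 0.001, 0.89]
contact_force: [0.2, 1.1, -0.0]
opening: 0.0678
grip_force: 0.0
```

Emit:
{"fn": "send_rows", "kwargs": {
  "targets": [
    [0.75, 0, 0, 0.045, 0],
    [0.75, 0, 0, 0.045, 0],
    [0.75, -0.03, 0.03, 0.02, 0],
    [0.75, -0.03, 0.03, 0, 0],
    [0.75, 0, 0, 0, 0]
  ]
}}

```text
time: 23.7
tool_pos: [0.4214, -0.1683, 0.2512]
tool_rot: [-3.139, -0.0, 0.891]
contact_force: [-0.5, -0.2, -0.6]
opening: 0.0688
grip_force: 0.0
```

Emit:
{"fn": "send_rows", "kwargs": {
  "targets": [
    [0.75, 0, 0, 0, 0],
    [0.75, 0, 0, 0, 0],
    [0.75, 0, 0, 0, 0]
  ]
}}

```text
time: 24.0
tool_pos: [0.4253, -0.1722, 0.2506]
tool_rot: [-3.141, 0.0, 0.889]
contact_force: [0.5, -0.0, -0.8]
opening: 0.0689
grip_force: 0.0
```

```bash
python3 - <<'E'
from m import *
p,d,K,W=grab('wrist','pics/wf.png');p2,d2,K2,W2=grab('scene','pics/sf.png')
for n,(d_,K_,W_) in {'wrist':(d,K,W),'scene':(d2,K2,W2)}.items():
    C=cloud(K_,W_,d_)
    for nm,c in(("yellow",(.45,-.077)),("blue",(.4847,-.2315))):
        q=C[(np.hypot(C[...,0]-c[0],C[...,1]-c[1])<.04)&(C[...,2]>.1)&(C[...,2]<.17)]
        cap=q[q[:,2]>np.percentile(q[:,2],90)-.003];cap=cap[cap[:,2]>.14]
        e=np.linalg.svd(cap-cap.mean(0))[2][2] if len(cap)>9 else np.zeros(3)
        f=q[(q[:,2]>.116)&(q[:,2]<.124)&(np.hypot(*(q[:,:2]-c).T)>.023)]
        print(n,nm,'cap',cap.mean(0).round(4),len(cap),'tilt',np.degrees(np.arccos(min(1,abs(e[2])))).round(1),'flange top',np.median(f[:,2]).round(4) if len(f) else None)
cv2.imwrite('pics/f.png',cv2.resize(np.hstack([p,p2])[...,::-1],(800,300)))
E
```

```text
wrist yellow cap [ 0.4499 -0.0782  0.1503] 2675 tilt 0.2 flange top 0.1202
wrist blue cap [ 0.485  -0.231   0.1506] 1936 tilt 0.4 flange top 0.1204
scene yellow cap [ 0.4506 -0.0747  0.1507] 112 tilt 1.4 flange top 0.1203
scene blue cap [ 0.4866 -0.2282  0.151 ] 86 tilt 0.4 flange top 0.1201
```

View pics/f.png

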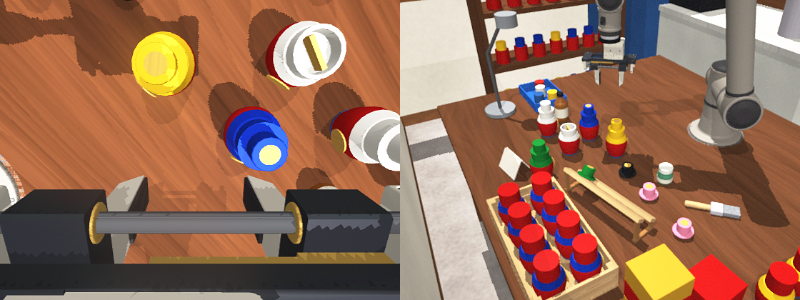

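Both lids are level and flush: flange tops at 0.120 m, caps at 0.1505 m. The jars are upright and the green lid is still on the rack.

```bash
python3 -c "
from cell import *
print(hand_in())"
```

```text
the job is handed in; nothing more can be done
None
```

The blue and yellow lids are seated flush and level on the jars of their colour, and the job was handed in at about 24 s; `hand_in()` did not report a verdict.

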